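# Sort the parts of a stripped laptop into their trays

### The job

Put away the five loose parts stripped from the laptop: the two blower fans, the two slim speakers and the battery cell each go into the tray that has a part of the same kind fixed on its ledge. Set every part down gently (no dropping) so that it lies flat on the tray's floor, top side up, none on top of another or on the rim, and leave the screwdriver and the side cutters where they are.

Things in the scene. Friction and masses are not known exactly. Their poses are not given: they have to be found in the camera images.
- fan_a_centre (a point): a loose laptop blower fan: flat black housing, one end round and the other square, with a bladed wheel and bright hub on top; 52 long (x, square end at +x) x 46 wide (y) x 14 mm thick (z), the sides y = +-23 mm flat over the front half, 50 g. The point is its centre, half-way up; z up as it lies on the bench
- fan_b_centre (a point): a loose laptop blower fan: flat black housing, one end round and the other square, with a bladed wheel and bright hub on top; 52 long (x, square end at +x) x 46 wide (y) x 14 mm thick (z), the sides y = +-23 mm flat over the front half, 50 g. The point is its centre, half-way up; z up as it lies on the bench (the second, alike)
- speaker_a_centre (a point): a loose laptop speaker: slim black bar with an oval diaphragm on top; 70 long (x) x 18 wide (y) x 14 mm thick (z), 30 g. The point is its centre, half-way up; z up as it lies on the bench
- speaker_b_centre (a point): a loose laptop speaker: slim black bar with an oval diaphragm on top; 70 long (x) x 18 wide (y) x 14 mm thick (z), 30 g. The point is its centre, half-way up; z up as it lies on the bench (the second, alike)
- cell_centre (a point): the loose battery cell: dark rectangular slab with three small brass contacts near one end of its top; 70 long (x) x 40 wide (y) x 12 mm thick (z), 70 g. The point is its centre, half-way up; z up as it lies on the bench
- tray_fan: tray for fans, known by the fan fixed on its ledge as a specimen. Light grey, fixed: an open pan, inside 138 (x) x 118 (y), floor 4 and rim 20 above the bench, walls 3 thick (mm); beyond the pan's +x wall a solid ledge, 52 (x) x 124 (y) x 20 high, carries the specimen, up to 36 above the bench. Origin: on the bench under the centre of the pan; x towards the ledge, z up
- tray_speaker: tray for speakers, known by the speaker fixed on its ledge as a specimen. Light grey, fixed: an open pan, inside 138 (x) x 118 (y), floor 4 and rim 20 above the bench, walls 3 thick (mm); beyond the pan's +x wall a solid ledge, 52 (x) x 124 (y) x 20 high, carries the specimen, up to 36 above the bench. Origin: on the bench under the centre of the pan; x towards the ledge, z up
- tray_cell: tray for cells, known by the cell fixed on its ledge as a specimen. Light grey, fixed: an open pan, inside 138 (x) x 118 (y), floor 4 and rim 20 above the bench, walls 3 thick (mm); beyond the pan's +x wall a solid ledge, 52 (x) x 124 (y) x 20 high, carries the specimen, up to 36 above the bench. Origin: on the bench under the centre of the pan; x towards the ledge, z up
- screwdriver: bystander: a small screwdriver with blue handle lying on the bench between two trays, about 145 long (x, handle to -x) and 16 mm high; origin on the bench, near where blade and handle meet. Not to be moved
- cutters: bystander: side cutters with two blue handles lying on the bench outside the trays, about 125 long (x, jaws to +x), 50 wide, 12 mm high; origin on the bench, near the middle. Not to be moved
Not all that is in view belongs to the job. Leave any blue or pink look-alike of the part that bears speaker_a_centre alone.

How it is judged:
By the outcome, as a careful person would: the job done as asked, in the order asked, and still so for the second after the job is handed in, with the robot touching nothing.
It also fails if it takes over 112 s, if anything falls off the work surface, if the arm or the gripper's body presses on something with over 40 N, if the wrist force passes 120 N, or if a joint passes its speed limit or range.

### The arm

A 6-joint arm with a two-finger parallel gripper is mounted at the origin on the work surface. World frame = base frame: x ahead of the robot, y to its left, z up, the work surface at z = 0. Lengths are in m, angles in degrees, forces in N, time in s.
With the tool pointing down it reaches from about 0.35 to 0.875 m from the base axis. Payload 15.5 kg.
Tool frame: the origin (TCP) lies on the centre line of the jaws, within the pads' length; the fingertips stand 17 mm ahead of it and the grasp point (between the pads) lies 2 mm behind it; z points along the fingers, x is the direction in which the jaws open and shut, and the axes are right-handed (so a half turn about z gives the same grasp; the last joint's range is limited). The gripper opens to 85 mm and grips with 20 to 120 N. Pads are 22 mm wide; open, the fingers measure 114 mm over their backs; the gripper's body (76 mm by 85 mm) begins 54 mm behind the grasp point. The pads swing forward as they close: fully open they stand 13 mm farther back than shut.
Start: joints at [70.732, 28.281, 77.091, -0, 74.628, -5.472], TCP at [0.149, 0.607, 0.248] pointing down, gripper open.
Joint ranges: [-166.48, 166.48], [-47.26, 123.95], [12.59, 153.08], [-70.14, 250.14], [6.76, 159.57], [-176.63, 176.63]. Speed limits (degrees/s): [108.29, 108.29, 147.25, 172.46, 172.46, 172.46].

### API

Orientations are given as [roll, pitch, yaw] about the fixed x, y, z axes, in that order (R = Rz(yaw) Ry(pitch) Rx(roll)).
In Python, from cell import manip, optics, order gives the robot as it stands.
- The arm moves only by the tool apply_moves, never from a script. Its argument "rows" is a list of rows, each an object with "travel": the shift along the tool's x, y, z in mm, a list of three; "dr": the turn, a rotation vector about the tool's x, y, z in degrees, a list of three. A call has 1 to 12 rows; each row shifts and turns the commanded pose from where the row before left it, along the tool's axes as they then stand; what a row does not reach is not made up. A row lasts 1/10 s, in which the tool goes at most 50 mm and 8.59 degrees, less where a joint would pass 70% of its speed; a pose out of reach is approached as far as the arm can. A call with a gripper value outside its range is refused whole. "fingers" is the opening, from 0 (shut) to 1 (fully open), set as the call begins (left out, the last holds). The fingers move at their own pace and stop on an object; the grip force is fixed at half the most. Time passes only in rows, so rows that do not move let the fingers close. It gives the time, the measured TCP pose, the force and the opening at its end, in the units of the state.
- manip.observe(): the state, without advancing time (a new reading comes with each control period).
- optics.read_camera(name): name is "scene" or "top" or "wrist"; returns the picture (420x560x3 uint8, red, green, blue); there is no depth.
- optics.get_calibration(name): a dict with "vertical_fov" (degrees; the focal length in pixels is half the picture's height over the tangent of half this angle, whatever the lens; pixels are square), "cx", "cy" (the principal point, pixels), "xyz" and "attitude" of the camera in the world; the wrist camera has in their place "mount" (4x4, takes a point from camera to tool coordinates, whose origin is the TCP and whose axes are the tool frame's). Camera axes: x right, y down, z forward; pixel columns grow to the right and rows downward; lengths in m; the calibration is good to about 2 mm. A picture is of the moment at which its call begins: read the wrist's pose just before it. get_calibration takes no time and is no camera call.
- order.close_job(): hands the job in, once; it reports no verdict.
The state is a dict: "clock": time; "joint_pos": joint angles; "joint_vel": joint speeds; "effort": joint torques, N m; "tool_pos": TCP position; "orientation": TCP orientation; "wrist_force": force on the tool from outside, world axes, zero at the start; "torque": the same for the moment, N m; "width": finger opening in m.
Only numpy, scipy, OpenCV 4.12 (cv2) and the standard library are available. Lean on these libraries where they do the work, as an engineer would, in place of code of your own. Each camera call takes 0.05 s, during which the arm holds its last target.

## Working session

There is one attempt and no reset: what is moved stays moved. The work goes in short steps, Python scripts to look and compute and a tool call to move; the robot and the scene stay as the last step left them, time stands still between calls to the robot, and variables do not carry over. Pictures are saved under pics/ and viewed, and the job is handed in when it is done.

Besides the shell and the picture viewer there is one more tool, called after ">>>" by a JSON object that holds its "api" and its "payload", one argument or row to a line. apply_moves: Moves the arm, as the interface text tells. Its arguments: {"type":"object","properties":{"rows":{"type":"array","items":{"type":"object","properties":{"travel":{"type":"array","items":{"type":"number"}},"dr":{"type":"array","items":{"type":"number"}}}}},"fingers":{"type":"number"}},"required":["rows"]}

```bash
mkdir -p pics; ls
cat > h.py <<'E'
import numpy as np, cv2
from cell import manip, optics, order
from scipy.spatial.transform import Rotation as R
E
python3 - <<'E'
from h import *
s=manip.observe();print(s)
for n in("scene","top","wrist"):
    print(n,optics.get_calibration(n))
    cv2.imwrite(f"pics/{n}0.png",optics.read_camera(n)[:,:,::-1])
E
```

```text
pics
{'clock': 0.0, 'joint_pos': array([ 7.07302629e+01,  2.83155406e+01,  7.71268386e+01,  3.93084554e-04,
        7.46276305e+01, -5.47287992e+00]), 'joint_vel': array([-0.02455419, -0.0757949 ,  0.07890872, -0.04753558,  0.08638712,
       -0.01651227]), 'effort': array([-4.11017274e-03, -8.82209229e+01, -3.83850753e+01, -4.26034867e-04,
        1.03273481e-02, -1.42932663e-05]), 'tool_pos': array([0.14894719, 0.60665144, 0.24769484]), 'orientation': array([-1.79992946e+02,  6.96544039e-02,  7.62030427e+01]), 'wrist_force': array([-0.0851323 , -0.57367811, -0.23323475]), 'torque': array([ 0.04180209, -0.01885886, -0.03814554]), 'width': 0.08516106300033678}
scene {'vertical_fov': 46.474756940497564, 'cx': 275.7764826505741, 'cy': 207.1279222654894, 'xyz': array([ 1.35182299, -0.2022585 ,  0.93651719]), 'attitude': array([-133.95348297,    0.85004897,   70.51045386])}
top {'vertical_fov': 55.88267917681781, 'cx': 278.2812244529447, 'cy': 220.66842617934753, 'xyz': array([0.3254289 , 0.10284789, 0.9109525 ]), 'attitude': array([-172.95145097,   -1.37196001,  -90.64862974])}
wrist {'vertical_fov': 66.30493925046247, 'cx': 277.83557180542243, 'cy': 212.85696116565316, 'mount': array([[ 9.99998489e-01,  4.57642464e-04, -1.67707256e-03,
         5.15998821e-05],
       [ 4.40559323e-06,  9.64055721e-01,  2.65700145e-01,
        -6.67235718e-02],
       [ 1.73838707e-03, -2.65699750e-01,  9.64054262e-01,
        -1.25705852e-01],
       [ 0.00000000e+00,  0.00000000e+00,  0.00000000e+00,
         1.00000000e+00]])}
```

View pics/top0.png

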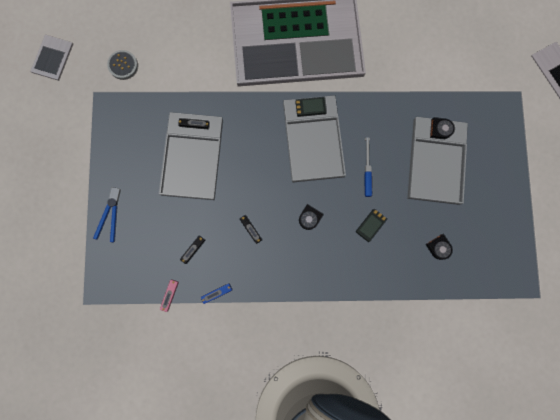

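View pics/scene0.png

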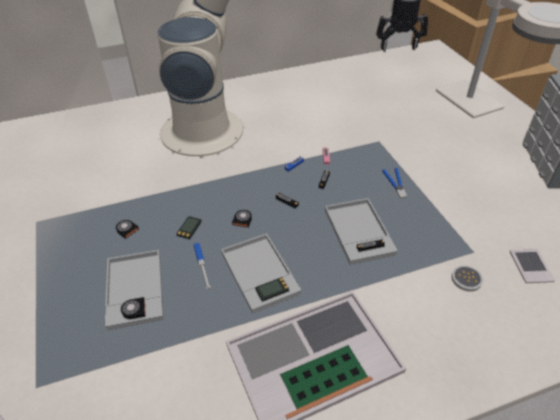

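View pics/wrist0.png

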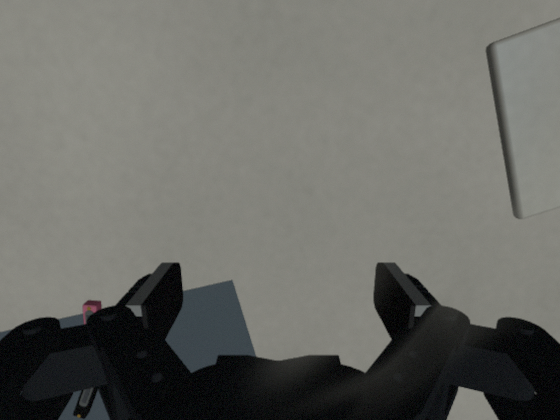

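```bash
cat >> h.py <<'E'
def cam(n):
    c=optics.get_calibration(n); f=210/np.tan(np.radians(c["vertical_fov"]/2))
    return c,f
def pix2w(n,uv,z,pose=None):
    c,f=cam(n); uv=np.atleast_2d(uv).astype(float)
    d=np.c_[(uv[:,0]-c["cx"])/f,(uv[:,1]-c["cy"])/f,np.ones(len(uv))]
    if n=="wrist":
        p,o=pose; Rt=R.from_euler("xyz",o,degrees=True).as_matrix(); M=c["mount"]
        Rc=Rt@M[:3,:3]; t=Rt@M[:3,3]+p
    else: Rc=R.from_euler("xyz",c["attitude"],degrees=True).as_matrix(); t=c["xyz"]
    w=d@Rc.T; return t+w*((z-t[2])/w[:,2])[:,None]
def w2pix(n,P,pose=None):
    c,f=cam(n); P=np.atleast_2d(P)
    if n=="wrist":
        p,o=pose; Rt=R.from_euler("xyz",o,degrees=True).as_matrix(); M=c["mount"]
        Rc=Rt@M[:3,:3]; t=Rt@M[:3,3]+p
    else: Rc=R.from_euler("xyz",c["attitude"],degrees=True).as_matrix(); t=c["xyz"]
    q=(P-t)@Rc; return np.c_[q[:,0]/q[:,2]*f+c["cx"],q[:,1]/q[:,2]*f+c["cy"]]
def crop(img,u,v,w,h,k,name):
    c=img[v:v+h,u:u+w]; c=cv2.resize(c,None,fx=k,fy=k,interpolation=cv2.INTER_CUBIC)
    for i in range(0,w,10): cv2.line(c,(i*k,0),(i*k,6 if i%50 else 14),(255,255,0),1); (i%20==0) and cv2.putText(c,str(u+i),(i*k,24),0,.4,(0,255,255),1)
    for i in range(0,h,10): cv2.line(c,(0,i*k),(6,i*k),(255,255,0),1); (i%20==0) and cv2.putText(c,str(v+i),(8,i*k+4),0,.4,(0,255,255),1)
    cv2.imwrite(name,c)
E
python3 - <<'E'
from h import *
i=cv2.imread("pics/top0.png")
crop(i,155,100,130,100,6,"pics/c1.png")
crop(i,280,90,200,120,4,"pics/c2.png")
crop(i,150,200,120,100,6,"pics/c3.png")
crop(i,290,195,170,80,4,"pics/c4.png")
print(pix2w("top",[[316,410],[90,92],[532,92]],0))
E
```

```text
[[ 0.0185656   0.00170874  0.        ]
 [ 0.75111779  0.52589172  0.        ]
 [ 0.75097812 -0.54704475  0.        ]]
```

View pics/c1.png

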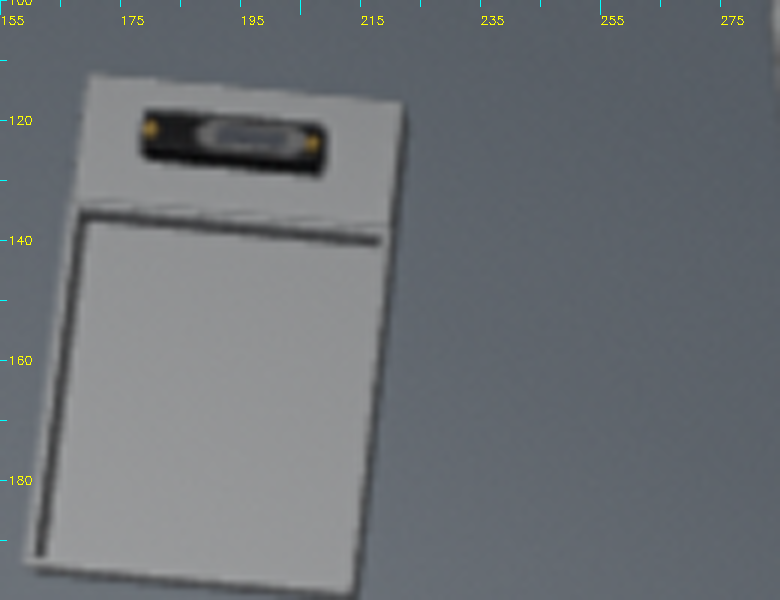

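View pics/c2.png

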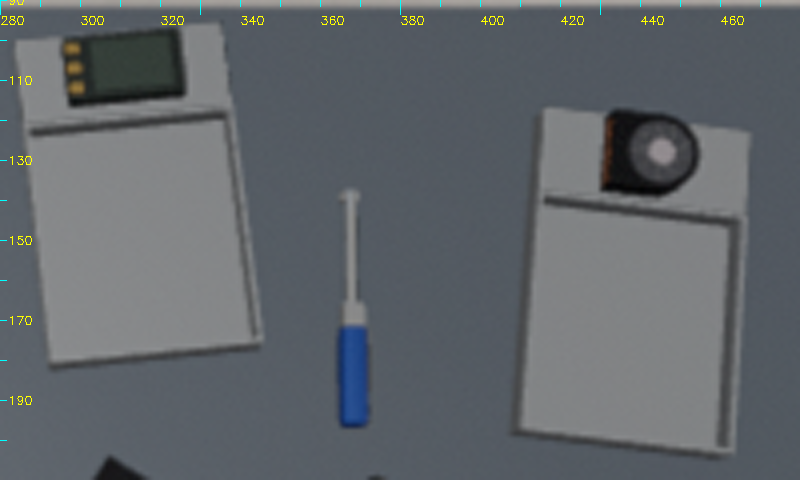

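View pics/c3.png

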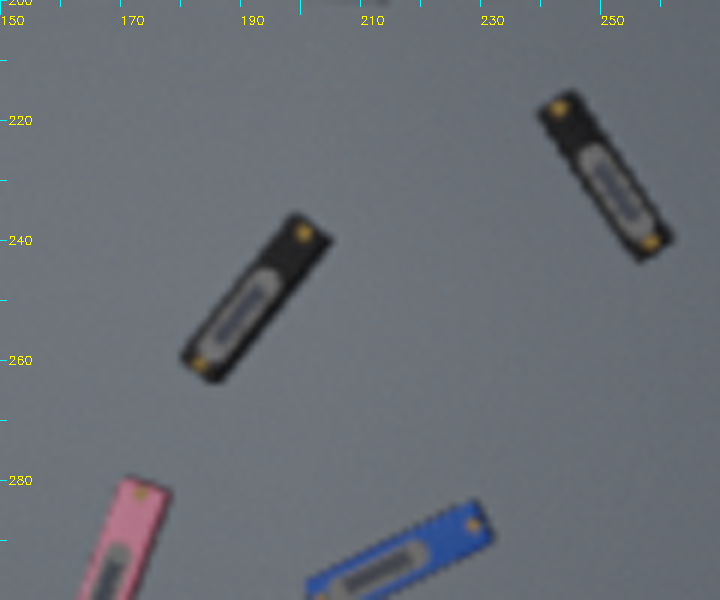

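View pics/c4.png

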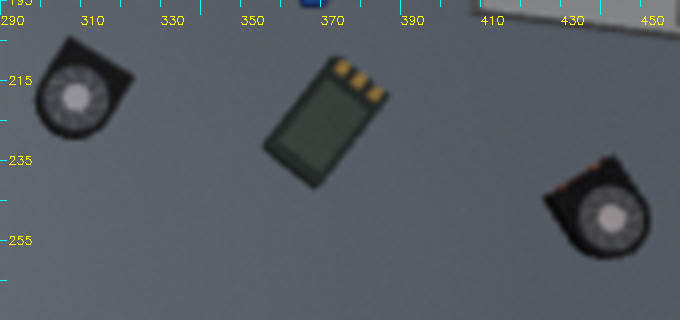

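```bash
cat > meas.py <<'E'
from h import *
def fit(model,px,z,cam_="top",pose=None):
    W=pix2w(cam_,px,z,pose)[:,:2]; M=np.array(model,float)/1000
    mc,wc=M.mean(0),W.mean(0); a=M-mc;b=W-wc
    th=np.arctan2((a[:,0]*b[:,1]-a[:,1]*b[:,0]).sum(),(a*b).sum())
    Rm=np.array([[np.cos(th),-np.sin(th)],[np.sin(th),np.cos(th)]])
    t=wc-Rm@mc; r=np.abs(M@Rm.T+t-W).max()
    return np.round(t*1000,1),round(np.degrees(th),1),round(r*1000,1)
def box(l,w): return [(l/2,w/2),(l/2,-w/2),(-l/2,-w/2),(-l/2,w/2)]
if __name__=="__main__":
    print("spkA",fit(box(70,18),[(199.2,235.5),(205.3,240),(186.2,263.7),(180.2,259.7)],.014))
    print("spkB",fit(box(70,18),[(239.7,218.8),(245.3,215),(262.5,239.7),(256.7,243.7)],.014))
    print("cell",fit(box(70,40),[(373.8,209.3),(387.3,219),(369,242),(355.8,231.8)],.012))
    f=[(26,23),(26,-23),(-3,0)]
    print("fanL",fit(f,[(307.5,204.3),(323.5,214),(309,219.3)],.014))
    print("fanR",fit(f,[(426.3,244.5),(443,233.8),(442.8,249.3)],.014))
    t=[(124,62),(124,-62),(-72,-62),(-72,62)]
    print("tS",fit(t,[(170,112.2),(222.5,117),(214.2,199.5),(159.2,194.2)],.02))
    print("tC",fit(t,[(283.8,100),(335,95.5),(345.5,176.3),(292.5,181.2)],.02))
    print("tF",fit(t,[(415.3,116.8),(467.5,122.5),(463.3,204),(409.3,198.5)],.02))
E
python3 meas.py
```

```text
spkA (array([371.9, 273.4]), np.float64(-37.9), np.float64(1.9))
spkB (array([417. , 142.3]), np.float64(34.1), np.float64(1.4))
cell (array([ 423.4, -134.1]), np.float64(-39.6), np.float64(2.2))
fanL (array([440.5,   8.3]), np.float64(-32.6), np.float64(1.3))
fanR (array([ 368.9, -292.6]), np.float64(33.0), np.float64(1.3))
tS (array([563.1, 280.8]), np.float64(-5.6), np.float64(0.8))
tC (array([603.8,  -8.2]), np.float64(5.2), np.float64(1.1))
tF (array([ 549.4, -293.4]), np.float64(-6.8), np.float64(1.2))
```

```bash
cat > plan.py <<'E'
from h import *
import sys
def plan(x,y,z,yaw,n=None,cur=None):
    if cur is None:
        s=manip.observe(); p,o=s["tool_pos"]*1000,s["orientation"]
        print("t %.2f"%s["clock"],"pos",p.round(1),"ori",o.round(2),"w %.1f"%(s["width"]*1000),"j",s["joint_pos"].round(0))
        cy=o[2]
    else: p=np.array(cur[:3],float); cy=cur[3]
    d=np.array([x,y,z])-p; dy=(yaw-cy+180)%360-180
    if n is None: n=int(max(np.ceil(np.linalg.norm(d)/40),np.ceil(abs(dy)/8),1))
    a=-dy/n
    S=np.zeros((2,2))
    for k in range(n):
        t=np.radians(cy-a*k); S+=np.array([[np.cos(t),np.sin(t)],[np.sin(t),-np.cos(t)]])
    tr=np.linalg.solve(S,d[:2])
    print("n",n,"travel",[round(v,1) for v in (*tr,-d[2]/n)],"dr z",round(a,2))
if __name__=="__main__":
    a=list(map(float,sys.argv[1:])); plan(*a[:4],n=int(a[4]) if len(a)>4 else None)
E
python3 plan.py 372 273 120 52.1 12
```

```text
t 0.15 pos [149.  606.7 247.9] ori [-1.80e+02  5.00e-02  7.62e+01] w 85.6 j [71. 28. 77. -0. 75. -5.]
n 12 travel [np.float64(-17.6), np.float64(28.8), np.float64(10.7)] dr z 2.01
```

>>> {"api": "apply_moves", "payload": {
  "rows": [
    {"travel": [-17.6,28.8,10.7],"dr": [0,0,2]},
    {"travel": [-17.6,28.8,10.7],"dr": [0,0,2]},
    {"travel": [-17.6,28.8,10.7],"dr": [0,0,2]},
    {"travel": [-17.6,28.8,10.7],"dr": [0,0,2]},
    {"travel": [-17.6,28.8,10.7],"dr": [0,0,2]},
    {"travel": [-17.6,28.8,10.7],"dr": [0,0,2]},
    {"travel": [-17.6,28.8,10.7],"dr": [0,0,2]},
    {"travel": [-17.6,28.8,10.7],"dr": [0,0,2]},
    {"travel": [-17.6,28.8,10.7],"dr": [0,0,2]},
    {"travel": [-17.6,28.8,10.7],"dr": [0,0,2]},
    {"travel": [-17.6,28.8,10.7],"dr": [0,0,2]},
    {"travel": [-17.6,28.8,10.7],"dr": [0,0,2]}
  ],
  "fingers": 1
}}

```text
clock: 1.35
tool_pos: [0.3731, 0.2716, 0.1195]
orientation: [180.0, -0.0, 52.1]
wrist_force: [-0.0, 0.8, -0.5]
width: 0.0853
```

>>> {"api": "apply_moves", "payload": {
  "rows": [
    {"travel": [0,0,0],"dr": [0,0,0]},
    {"travel": [0,0,0],"dr": [0,0,0]}
  ]
}}

```text
clock: 1.55
tool_pos: [0.3727, 0.2723, 0.1198]
orientation: [-180.0, 0.0, 52.1]
wrist_force: [-0.2, 0.6, 0.3]
width: 0.0851
```

```bash
cat > wr.py <<'E'
from h import *
import sys
s=manip.observe(); pose=(s["tool_pos"],s["orientation"])
im=optics.read_camera("wrist")[:,:,::-1].copy()
n=sys.argv[1]; cv2.imwrite(f"pics/{n}.png",im); np.save(f"pics/{n}.npy",np.r_[pose])
print(s["clock"],pose[0]*1000,pose[1],s["width"],s["wrist_force"].round(1))
crop(im,0,0,560,420,1,f"pics/{n}g.png")
E
python3 wr.py w1; python3 plan.py 372 273 120 52.1
```

```text
1.55 [372.71509152 272.32450109 119.76405635] [-1.79981609e+02  2.80549396e-02  5.21195025e+01] 0.08512970933935127 [-0.2  0.6  0.3]
t 1.60 pos [372.6 273.  120. ] ori [-1.800e+02 -1.000e-02  5.219e+01] w 85.2 j [ 29.  26. 108.   0.  46. -23.]
n 1 travel [np.float64(-0.4), np.float64(-0.5), np.float64(-0.0)] dr z 0.09
```

View pics/w1g.png

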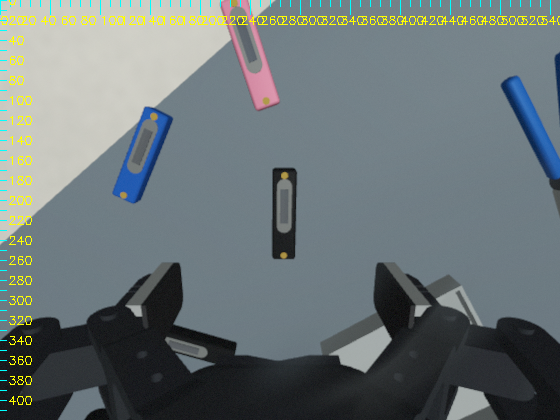

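Run:
```python
from meas import *
a=np.load("pics/w1.npy");print(fit(box(70,18),[(295,259),(273,259),(274,168.5),(296,168.5)],.014,"wrist",a))
print(pix2w("wrist",[(295,259),(273,259),(274,168.5),(296,168.5)],.014,a))
```

```text
Traceback (most recent call last):
  File "meas.py", line 3, in fit
    W=pix2w(cam_,px,z,pose)[:,:2]; M=np.array(model,float)/1000
      ~~~~~^^^^^^^^^^^^^^^^
  File "h.py", line 11, in pix2w
    p,o=pose; Rt=R.from_euler("xyz",o,degrees=True).as_matrix(); M=c["mount"]
    ^^^
ValueError: too many values to unpack (expected 2)
```

```bash
sed -i 's/np.r_\[pose\]/np.array(pose)/' wr.py
python3 - <<'E'
from meas import *
a=np.load("pics/w1.npy").reshape(2,3);print(fit(box(70,18),[(295,259),(273,259),(274,168.5),(296,168.5)],.014,"wrist",a))
print(pix2w("wrist",[(295,259),(273,259),(274,168.5),(296,168.5)],.014,a))
E
```

```text
(array([375. , 276.6]), np.float64(-38.2), np.float64(0.9))
[[0.40792886 0.26161481 0.014     ]
 [0.3974337  0.24810227 0.014     ]
 [0.3425276  0.29208405 0.014     ]
 [0.35224407 0.30458015 0.014     ]]
```

```bash
python3 plan.py 375 276.6 19 51.8 6
```

```text
t 1.60 pos [372.6 273.  120. ] ori [-1.800e+02 -1.000e-02  5.219e+01] w 85.2 j [ 29.  26. 108.   0.  46. -23.]
n 6 travel [np.float64(0.7), np.float64(-0.1), np.float64(16.8)] dr z 0.07
```

>>> {"api": "apply_moves", "payload": {
  "rows": [
    {"travel": [4,-0.5,17],"dr": [0,0,0.3]},
    {"travel": [0,0,17],"dr": [0,0,0]},
    {"travel": [0,0,17],"dr": [0,0,0]},
    {"travel": [0,0,17],"dr": [0,0,0]},
    {"travel": [0,0,17],"dr": [0,0,0]},
    {"travel": [0,0,16],"dr": [0,0,0]},
    {"travel": [0,0,0],"dr": [0,0,0]}
  ]
}}

```text
clock: 2.3
tool_pos: [0.3738, 0.2769, 0.0178]
orientation: [-180.0, 0.1, 52.0]
wrist_force: [-0.5, -0.0, 0.8]
width: 0.0855
```

>>> {"api": "apply_moves", "payload": {
  "rows": [
    {"travel": [0,0,0],"dr": [0,0,0]},
    {"travel": [0,0,0],"dr": [0,0,0]},
    {"travel": [0,0,0],"dr": [0,0,0]},
    {"travel": [0,0,0],"dr": [0,0,0]},
    {"travel": [0,0,0],"dr": [0,0,0]},
    {"travel": [0,0,0],"dr": [0,0,0]},
    {"travel": [0,0,0],"dr": [0,0,0]},
    {"travel": [0,0,0],"dr": [0,0,0]}
  ],
  "fingers": 0
}}

```text
clock: 3.1
tool_pos: [0.3748, 0.2763, 0.0195]
orientation: [180.0, -0.0, 51.9]
wrist_force: [-2.0, 0.8, 14.6]
width: 0.0165
```

```bash
python3 wr.py w2; python3 plan.py 375 276 19 51.8
```

```text
3.1 [374.8143991  276.32741969  19.50971563] [ 1.79982535e+02 -4.87446855e-02  5.18982409e+01] 0.016507804111082894 [-2.   0.8 14.6]
t 3.15 pos [374.8 276.3  19.5] ori [ 1.7998e+02 -5.0000e-02  5.1900e+01] w 16.3 j [ 29.  38. 111.   0.  31. -23.]
n 1 travel [np.float64(-0.1), np.float64(0.3), np.float64(0.5)] dr z 0.1
```

View pics/w2g.png

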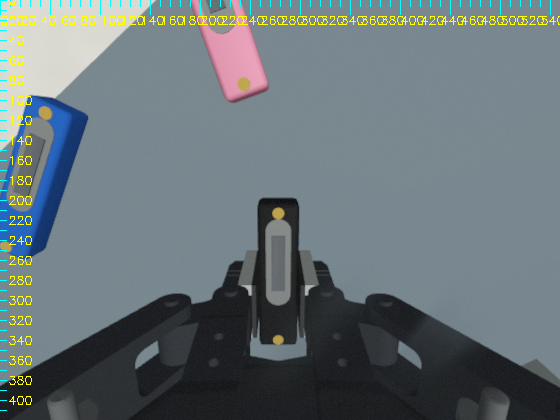

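```bash
python3 -c "
from plan import *
plan(569,311,110,84.4,8,cur=(374.8,276.3,110,51.9))"
```

```text
n 8 travel [np.float64(14.0), np.float64(20.7), np.float64(-0.0)] dr z -4.06
```

>>> {"api": "apply_moves", "payload": {
  "rows": [
    {"travel": [0,0,-15]},
    {"travel": [0,0,-25]},
    {"travel": [0,0,-25]},
    {"travel": [0,0,-25]},
    {"travel": [0,0,0]},
    {"travel": [0,0,0]}
  ]
}}

```text
schema error: expected keys travel, dr
```

>>> {"api": "apply_moves", "payload": {
  "rows": [
    {"travel": [14,20.7,0],"dr": [0,0,-4.06]},
    {"travel": [14,20.7,0],"dr": [0,0,-4.06]},
    {"travel": [14,20.7,0],"dr": [0,0,-4.06]},
    {"travel": [14,20.7,0],"dr": [0,0,-4.06]},
    {"travel": [14,20.7,0],"dr": [0,0,-4.06]},
    {"travel": [14,20.7,0],"dr": [0,0,-4.06]},
    {"travel": [14,20.7,0],"dr": [0,0,-4.06]},
    {"travel": [14,20.7,0],"dr": [0,0,-4.06]},
    {"travel": [0,0,0]},
    {"travel": [0,0,0]}
  ]
}}

```text
schema error: expected keys travel, dr
```

```bash
python3 wr.py w3; python3 plan.py 569 311 110 84.4
```

```text
3.15 [374.82262484 276.32718531  19.51073181] [ 1.79983084e+02 -4.96404142e-02  5.18951314e+01] 0.0162590071022866 [-1.9  1.4 14.3]
t 3.20 pos [374.8 276.3  19.5] ori [ 1.7998e+02 -5.0000e-02  5.1900e+01] w 16.4 j [ 29.  38. 111.   0.  31. -23.]
n 6 travel [np.float64(19.0), np.float64(27.4), np.float64(-15.1)] dr z -5.42
```

View pics/w3g.png

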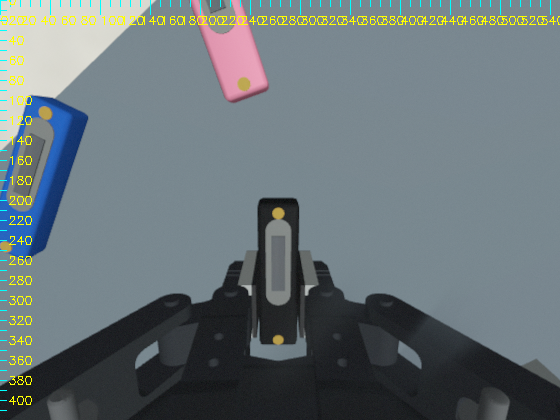

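The call needs both keys; nothing moved, the speaker is still gripped at the bench.

>>> {"api": "apply_moves", "payload": {
  "rows": [
    {"travel": [0,0,-15],"dr": [0,0,0]},
    {"travel": [0,0,-25],"dr": [0,0,0]},
    {"travel": [0,0,-25],"dr": [0,0,0]},
    {"travel": [0,0,-25],"dr": [0,0,0]},
    {"travel": [0,0,0],"dr": [0,0,0]}
  ]
}}

```text
clock: 3.7
tool_pos: [0.3758, 0.2768, 0.1115]
orientation: [179.9, -0.2, 51.9]
wrist_force: [0.4, -0.4, -0.5]
width: 0.0162
```

>>> {"api": "apply_moves", "payload": {
  "rows": [
    {"travel": [14,20.7,0],"dr": [0,0,-4.06]},
    {"travel": [14,20.7,0],"dr": [0,0,-4.06]},
    {"travel": [14,20.7,0],"dr": [0,0,-4.06]},
    {"travel": [14,20.7,0],"dr": [0,0,-4.06]},
    {"travel": [14,20.7,0],"dr": [0,0,-4.06]},
    {"travel": [14,20.7,0],"dr": [0,0,-4.06]},
    {"travel": [14,20.7,0],"dr": [0,0,-4.06]},
    {"travel": [14,20.7,0],"dr": [0,0,-4.06]},
    {"travel": [0,0,0],"dr": [0,0,0]},
    {"travel": [0,0,0],"dr": [0,0,0]}
  ]
}}

```text
clock: 4.7
tool_pos: [0.5683, 0.3108, 0.1078]
orientation: [-179.9, 0.0, 84.3]
wrist_force: [0.4, 0.4, -0.5]
width: 0.0159
```

```bash
python3 wr.py w4; python3 plan.py 569 311 110 84.4
```

```text
4.7 [568.27720488 310.79752507 107.84148916] [-1.79927384e+02  4.14423539e-02  8.43196002e+01] 0.015934933392402022 [ 0.4  0.4 -0.5]
t 4.75 pos [567.8 310.7 108.1] ori [-1.7991e+02  5.0000e-02  8.4320e+01] w 16.0 j [ 23.  39.  82.   0.  60. -61.]
n 1 travel [np.float64(0.5), np.float64(1.2), np.float64(-1.9)] dr z -0.08
```

View pics/w4g.png

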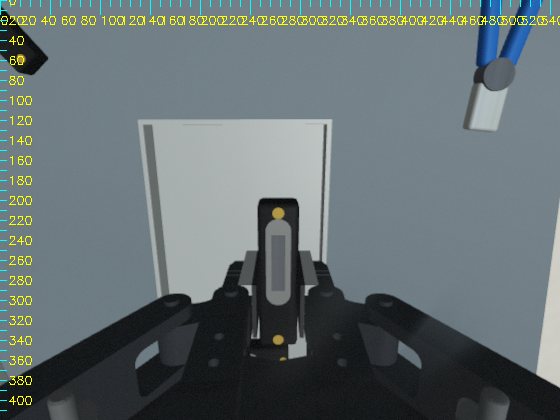

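Run:
```python
from meas import *
a=np.load("pics/w4.npy").reshape(2,3)
P=pix2w("wrist",[(138.5,120),(331.5,120)],.02,a)[:,:2]*1000;print(P)
d=P[1]-P[0];print(np.hypot(*d)); th=np.arctan2(*d[::-1]); print(np.degrees(th)-90)
x=np.array([np.sin(th),-np.cos(th)]); print("centre",P.mean(0)+72*x)
```

```text
[[490.25509808 228.61605395]
 [502.46450731 351.31442161]]
123.30433528490799
-5.682653647916808
centre [568.00596543 282.83590641]
```

>>> {"api": "apply_moves", "payload": {
  "rows": [
    {"travel": [-0.5,3,20],"dr": [0,0,0]},
    {"travel": [0,0,20],"dr": [0,0,0]},
    {"travel": [0,0,20],"dr": [0,0,0]},
    {"travel": [0,0,12],"dr": [0,0,0]},
    {"travel": [0,0,6],"dr": [0,0,0]},
    {"travel": [0,0,2],"dr": [0,0,0]},
    {"travel": [0,0,0],"dr": [0,0,0]},
    {"travel": [0,0,0],"dr": [0,0,0]}
  ]
}}

```text
clock: 5.55
tool_pos: [0.5721, 0.3105, 0.0296]
orientation: [179.9, -0.0, 84.4]
wrist_force: [0.0, 0.3, 0.7]
width: 0.0162
```

>>> {"api": "apply_moves", "payload": {
  "rows": [
    {"travel": [0,0,2],"dr": [0,0,0]},
    {"travel": [0,0,2],"dr": [0,0,0]},
    {"travel": [0,0,1],"dr": [0,0,0]},
    {"travel": [0,0,0],"dr": [0,0,0]},
    {"travel": [0,0,0],"dr": [0,0,0]},
    {"travel": [0,0,0],"dr": [0,0,0]}
  ]
}}

```text
clock: 6.15
tool_pos: [0.5718, 0.3103, 0.0239]
orientation: [180.0, -0.0, 84.4]
wrist_force: [-0.3, -0.1, -0.4]
width: 0.0162
```

>>> {"api": "apply_moves", "payload": {
  "rows": [
    {"travel": [0,0,0.5],"dr": [0,0,0]},
    {"travel": [0,0,0],"dr": [0,0,0]},
    {"travel": [0,0,0],"dr": [0,0,0]}
  ]
}}

```text
clock: 6.45
tool_pos: [0.5718, 0.3104, 0.0236]
orientation: [180.0, -0.0, 84.4]
wrist_force: [-1.3, 0.6, 4.5]
width: 0.0164
```

Contact felt (4.5 N): the part is on the floor. Release, opening partly.

>>> {"api": "apply_moves", "payload": {
  "rows": [
    {"travel": [0,0,0],"dr": [0,0,0]},
    {"travel": [0,0,0],"dr": [0,0,0]},
    {"travel": [0,0,0],"dr": [0,0,0]}
  ],
  "fingers": 0.4
}}

```text
clock: 6.75
tool_pos: [0.5717, 0.3103, 0.0233]
orientation: [-180.0, 0.0, 84.4]
wrist_force: [-0.5, 0.2, -0.7]
width: 0.0343
```

>>> {"api": "apply_moves", "payload": {
  "rows": [
    {"travel": [0,0,-5],"dr": [0,0,0]},
    {"travel": [0,0,-15],"dr": [0,0,0]},
    {"travel": [0,0,-25],"dr": [0,0,0]},
    {"travel": [0,0,-25],"dr": [0,0,0]},
    {"travel": [0,0,-25],"dr": [0,0,0]},
    {"travel": [0,0,0],"dr": [0,0,0]}
  ]
}}

```text
clock: 7.35
tool_pos: [0.5736, 0.3111, 0.1231]
orientation: [179.7, -0.2, 84.4]
wrist_force: [-0.1, -0.2, 0.2]
width: 0.0341
```

```bash
python3 wr.py w5; python3 plan.py 420 145.5 120 124.1; python3 plan.py 420 145.5 120 124.1 9
```

```text
7.35 [573.55877221 311.1252562  123.07617081] [ 1.79683997e+02 -1.74771234e-01  8.43880141e+01] 0.034143539439406796 [-0.1 -0.2  0.2]
t 7.40 pos [572.8 310.8 121.2] ori [ 1.7979e+02 -1.1000e-01  8.4390e+01] w 34.1 j [ 23.  38.  81.   0.  61. -61.]
n 6 travel [np.float64(-22.7), np.float64(-30.8), np.float64(0.2)] dr z -6.62
t 7.40 pos [572.8 310.8 121.2] ori [ 1.7979e+02 -1.1000e-01  8.4390e+01] w 34.1 j [ 23.  38.  81.   0.  61. -61.]
n 9 travel [np.float64(-14.7), np.float64(-20.8), np.float64(0.1)] dr z -4.41
```

View pics/w5g.png

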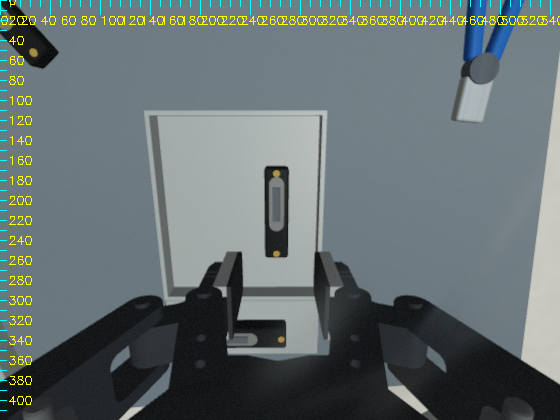

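Speaker A lies flat in its tray (px 276,212). On to speaker B.

>>> {"api": "apply_moves", "payload": {
  "rows": [
    {"travel": [-14.7,-20.8,0],"dr": [0,0,-4.4]},
    {"travel": [-14.7,-20.8,0],"dr": [0,0,-4.4]},
    {"travel": [-14.7,-20.8,0],"dr": [0,0,-4.4]},
    {"travel": [-14.7,-20.8,0],"dr": [0,0,-4.4]},
    {"travel": [-14.7,-20.8,0],"dr": [0,0,-4.4]},
    {"travel": [-14.7,-20.8,0],"dr": [0,0,-4.4]},
    {"travel": [-14.7,-20.8,0],"dr": [0,0,-4.4]},
    {"travel": [-14.7,-20.8,0],"dr": [0,0,-4.4]},
    {"travel": [-14.7,-20.8,0],"dr": [0,0,-4.4]},
    {"travel": [0,0,0],"dr": [0,0,0]},
    {"travel": [0,0,0],"dr": [0,0,0]}
  ],
  "fingers": 0.7
}}

```text
clock: 8.5
tool_pos: [0.4192, 0.1451, 0.1184]
orientation: [-180.0, -0.0, 123.9]
wrist_force: [0.9, -0.3, -0.1]
width: 0.0597
```

```bash
python3 wr.py w6
```

```text
8.5 [419.15490618 145.12851292 118.43330162] [-1.79997711e+02 -5.73003541e-03  1.23869312e+02] 0.0596792057424373 [ 0.9 -0.3 -0.1]
```

View pics/w6g.png

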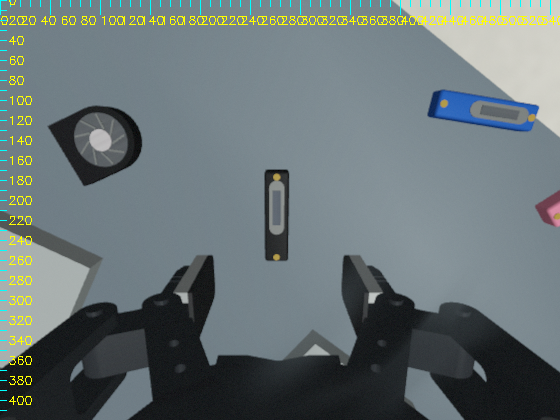

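Run:
```python
from meas import *
from plan import plan
a=np.load("pics/w6.npy").reshape(2,3);r=fit(box(70,18),[(288,260),(265,260),(265.5,170),(288.5,170.5)],.014,"wrist",a);print(r)
plan(*r[0],120,r[1]+90,1)
```

```text
(array([419.4, 143.6]), np.float64(33.5), np.float64(0.8))
t 8.55 pos [419.6 145.5 118.4] ori [179.97   0.   123.9 ] w 59.7 j [  11.   26.  110.    0.   44. -112.]
n 1 travel [np.float64(-1.5), np.float64(-1.2), np.float64(-1.6)] dr z 0.4
```

>>> {"api": "apply_moves", "payload": {
  "rows": [
    {"travel": [-1.5,-1.2,20],"dr": [0,0,0.4]},
    {"travel": [0,0,20],"dr": [0,0,0]},
    {"travel": [0,0,20],"dr": [0,0,0]},
    {"travel": [0,0,18],"dr": [0,0,0]},
    {"travel": [0,0,12],"dr": [0,0,0]},
    {"travel": [0,0,8],"dr": [0,0,0]},
    {"travel": [0,0,0],"dr": [0,0,0]},
    {"travel": [0,0,0],"dr": [0,0,0]}
  ]
}}

```text
clock: 9.35
tool_pos: [0.4192, 0.1437, 0.0206]
orientation: [180.0, 0.0, 123.6]
wrist_force: [0.1, -0.3, -1.1]
width: 0.06
```

>>> {"api": "apply_moves", "payload": {
  "rows": [
    {"travel": [0,0,0],"dr": [0,0,0]},
    {"travel": [0,0,0],"dr": [0,0,0]},
    {"travel": [0,0,0],"dr": [0,0,0]},
    {"travel": [0,0,0],"dr": [0,0,0]},
    {"travel": [0,0,0],"dr": [0,0,0]},
    {"travel": [0,0,0],"dr": [0,0,0]}
  ],
  "fingers": 0
}}

```text
clock: 9.95
tool_pos: [0.4192, 0.1434, 0.021]
orientation: [179.9, 0.0, 123.6]
wrist_force: [-0.9, -0.1, 12.5]
width: 0.0165
```

```bash
python3 -c "
from plan import *
s=manip.observe(); p=s['tool_pos']*1000; print(p)
plan(568-2.7+.4,283-26.9,112,84.3,9,cur=(p[0],p[1],112,s['orientation'][2]))"
```

```text
[419.22942387 143.41450958  20.99139445]
n 9 travel [np.float64(7.7), np.float64(19.5), np.float64(-0.0)] dr z 4.36
```

>>> {"api": "apply_moves", "payload": {
  "rows": [
    {"travel": [0,0,-15],"dr": [0,0,0]},
    {"travel": [0,0,-25],"dr": [0,0,0]},
    {"travel": [0,0,-25],"dr": [0,0,0]},
    {"travel": [0,0,-25],"dr": [0,0,0]},
    {"travel": [0,0,0],"dr": [0,0,0]}
  ]
}}

```text
clock: 10.45
tool_pos: [0.4203, 0.1436, 0.1129]
orientation: [179.8, 0.1, 123.6]
wrist_force: [-0.3, 0.0, 0.6]
width: 0.016
```

>>> {"api": "apply_moves", "payload": {
  "rows": [
    {"travel": [7.7,19.5,0],"dr": [0,0,4.36]},
    {"travel": [7.7,19.5,0],"dr": [0,0,4.36]},
    {"travel": [7.7,19.5,0],"dr": [0,0,4.36]},
    {"travel": [7.7,19.5,0],"dr": [0,0,4.36]},
    {"travel": [7.7,19.5,0],"dr": [0,0,4.36]},
    {"travel": [7.7,19.5,0],"dr": [0,0,4.36]},
    {"travel": [7.7,19.5,0],"dr": [0,0,4.36]},
    {"travel": [7.7,19.5,0],"dr": [0,0,4.36]},
    {"travel": [7.7,19.5,0],"dr": [0,0,4.36]},
    {"travel": [0,0,0],"dr": [0,0,0]},
    {"travel": [0,0,0],"dr": [0,0,0]},
    {"travel": [0,0,0],"dr": [0,0,0]}
  ]
}}

```text
clock: 11.65
tool_pos: [0.5644, 0.2561, 0.1099]
orientation: [-179.9, 0.0, 84.4]
wrist_force: [0.1, -0.6, -0.3]
width: 0.016
```

```bash
python3 wr.py w7; python3 plan.py 565.7 256 32 84.3
```

```text
11.65 [564.43916057 256.12888586 109.85577808] [-1.79925994e+02  3.54929982e-02  8.44005197e+01] 0.015990825336104606 [ 0.1 -0.6 -0.3]
t 11.70 pos [564.5 256.2 110.1] ori [-1.7994e+02  3.0000e-02  8.4390e+01] w 16.1 j [ 19.  37.  86.  -0.  57. -65.]
n 2 travel [np.float64(-0.0), np.float64(0.6), np.float64(39.0)] dr z 0.04
```

View pics/w7g.png

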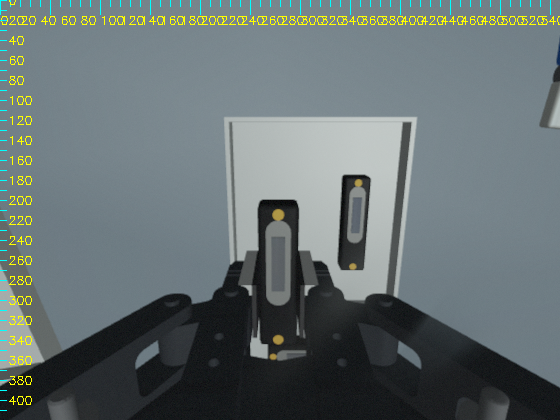

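>>> {"api": "apply_moves", "payload": {
  "rows": [
    {"travel": [0,1,20],"dr": [0,0,0]},
    {"travel": [0,0,20],"dr": [0,0,0]},
    {"travel": [0,0,20],"dr": [0,0,0]},
    {"travel": [0,0,13],"dr": [0,0,0]},
    {"travel": [0,0,7],"dr": [0,0,0]},
    {"travel": [0,0,2],"dr": [0,0,0]},
    {"travel": [0,0,1],"dr": [0,0,0]},
    {"travel": [0,0,0],"dr": [0,0,0]},
    {"travel": [0,0,0],"dr": [0,0,0]}
  ]
}}

```text
clock: 12.6
tool_pos: [0.5668, 0.2566, 0.028]
orientation: [179.9, -0.0, 84.3]
wrist_force: [-0.2, -0.7, -0.4]
width: 0.0159
```

>>> {"api": "apply_moves", "payload": {
  "rows": [
    {"travel": [0,0,1],"dr": [0,0,0]},
    {"travel": [0,0,1],"dr": [0,0,0]},
    {"travel": [0,0,0],"dr": [0,0,0]},
    {"travel": [0,0,0],"dr": [0,0,0]}
  ]
}}

```text
clock: 13.0
tool_pos: [0.5664, 0.2564, 0.0254]
orientation: [-180.0, 0.0, 84.3]
wrist_force: [-0.9, -0.7, -0.5]
width: 0.0159
```

>>> {"api": "apply_moves", "payload": {
  "rows": [
    {"travel": [0,0,0.5],"dr": [0,0,0]},
    {"travel": [0,0,0],"dr": [0,0,0]},
    {"travel": [0,0,0],"dr": [0,0,0]}
  ]
}}

```text
clock: 13.3
tool_pos: [0.5664, 0.2565, 0.0251]
orientation: [180.0, -0.0, 84.3]
wrist_force: [-1.1, 0.6, 5.3]
width: 0.0163
```

Contact on the floor again; release and go to the cell.

>>> {"api": "apply_moves", "payload": {
  "rows": [
    {"travel": [0,0,0],"dr": [0,0,0]},
    {"travel": [0,0,0],"dr": [0,0,0]},
    {"travel": [0,0,0],"dr": [0,0,0]}
  ],
  "fingers": 0.4
}}

```text
clock: 13.6
tool_pos: [0.5664, 0.2564, 0.0248]
orientation: [-180.0, 0.0, 84.3]
wrist_force: [0.0, -0.3, 0.4]
width: 0.0341
```

>>> {"api": "apply_moves", "payload": {
  "rows": [
    {"travel": [0,0,-5],"dr": [0,0,0]},
    {"travel": [0,0,-15],"dr": [0,0,0]},
    {"travel": [0,0,-25],"dr": [0,0,0]},
    {"travel": [0,0,-25],"dr": [0,0,0]},
    {"travel": [0,0,-25],"dr": [0,0,0]},
    {"travel": [0,0,0],"dr": [0,0,0]}
  ]
}}

```text
clock: 14.2
tool_pos: [0.5682, 0.2571, 0.1244]
orientation: [179.7, -0.1, 84.3]
wrist_force: [0.5, -0.3, -0.6]
width: 0.0339
```

```bash
python3 wr.py w8; python3 plan.py 426 -131.5 120 50.4 12
```

```text
14.2 [568.2135452  257.09920939 124.40013391] [ 1.79679809e+02 -1.44811899e-01  8.43484950e+01] 0.03390515396186953 [ 0.5 -0.3 -0.6]
t 14.25 pos [567.5 256.8 122.6] ori [ 1.7979e+02 -1.0000e-01  8.4350e+01] w 34.1 j [ 19.  36.  85.  -0.  59. -65.]
n 12 travel [np.float64(-34.9), np.float64(0.7), np.float64(0.2)] dr z 2.83
```

View pics/w8g.png

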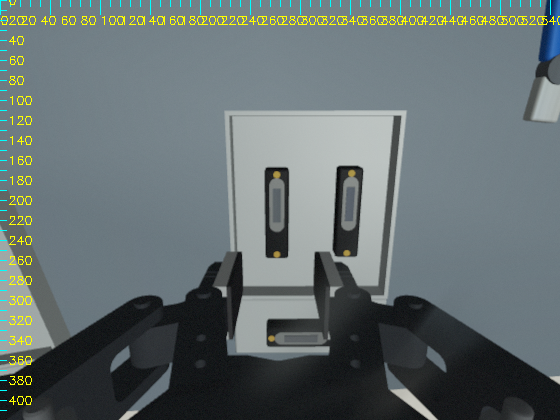

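Both speakers lie side by side, clear of each other and of the rim. Now the cell.

>>> {"api": "apply_moves", "payload": {
  "rows": [
    {"travel": [-34.9,0.7,0],"dr": [0,0,2.83]},
    {"travel": [-34.9,0.7,0],"dr": [0,0,2.83]},
    {"travel": [-34.9,0.7,0],"dr": [0,0,2.83]},
    {"travel": [-34.9,0.7,0],"dr": [0,0,2.83]},
    {"travel": [-34.9,0.7,0],"dr": [0,0,2.83]},
    {"travel": [-34.9,0.7,0],"dr": [0,0,2.83]},
    {"travel": [-34.9,0.7,0],"dr": [0,0,2.83]},
    {"travel": [-34.9,0.7,0],"dr": [0,0,2.83]},
    {"travel": [-34.9,0.7,0],"dr": [0,0,2.83]},
    {"travel": [-34.9,0.7,0],"dr": [0,0,2.83]},
    {"travel": [-34.9,0.7,0],"dr": [0,0,2.83]},
    {"travel": [-34.9,0.7,0],"dr": [0,0,2.83]}
  ],
  "fingers": 1
}}

```text
clock: 15.45
tool_pos: [0.4238, -0.1323, 0.1198]
orientation: [-180.0, 0.0, 50.3]
wrist_force: [1.6, -0.7, -0.7]
width: 0.0852
```

>>> {"api": "apply_moves", "payload": {
  "rows": [
    {"travel": [0,0,0],"dr": [0,0,0]},
    {"travel": [0,0,0],"dr": [0,0,0]},
    {"travel": [0,0,0],"dr": [0,0,0]}
  ]
}}

```text
clock: 15.75
tool_pos: [0.425, -0.1309, 0.1198]
orientation: [-180.0, -0.0, 50.4]
wrist_force: [0.1, -0.5, 0.1]
width: 0.0853
```

```bash
python3 wr.py w9
```

```text
15.75 [ 425.00753009 -130.90013512  119.83923868] [-1.79995161e+02 -4.61224177e-03  5.04206044e+01] 0.08532267943217199 [ 0.1 -0.5  0.1]
```

View pics/w9g.png

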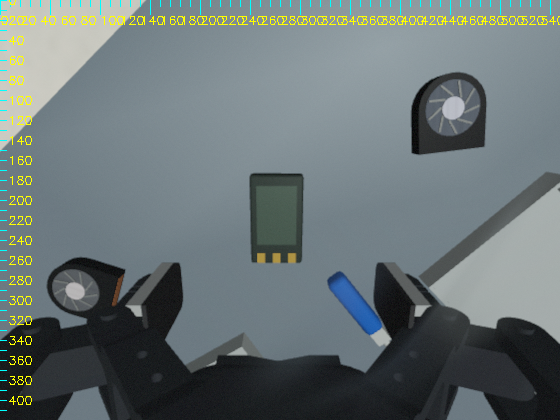

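Run:
```python
from meas import *
a=np.load("pics/w9.npy").reshape(2,3);r=fit(box(70,40),[(302,263),(251,263),(250,174.5),(303,174.5)],.012,"wrist",a);print(r)
P=pix2w("wrist",[(328,280),(340,272),(360,285),(385,340)],.010,a)*1000
c,s=np.cos(np.radians(r[1])),np.sin(np.radians(r[1]))
print(P[:,:2], (P[:,:2]-r[0])@np.array([[c,-s],[s,c]]))
from plan import plan
plan(*r[0],120,r[1]+90,1)
```

```text
(array([ 427.2, -134.1]), np.float64(-39.6), np.float64(0.5))
[[ 492.69992561 -134.50637125]
 [ 493.19415658 -122.83231921]
 [ 512.75635812 -117.21932703]
 [ 568.56645222 -131.11840891]] [[ 50.72759086  41.43810948]
 [ 43.66708154  50.74815586]
 [ 55.16216102  67.54245721]
 [107.02418583  92.40772342]]
t 15.80 pos [ 425.1 -130.7  119.8] ori [-180.     -0.     50.46] w 85.4 j [-25.  25. 110.   0.  44. -75.]
n 1 travel [np.float64(-1.3), np.float64(3.7), np.float64(-0.2)] dr z 0.06
```

>>> {"api": "apply_moves", "payload": {
  "rows": [
    {"travel": [-1.3,3.7,20],"dr": [0,0,0]},
    {"travel": [0,0,20],"dr": [0,0,0]},
    {"travel": [0,0,20],"dr": [0,0,0]},
    {"travel": [0,0,20],"dr": [0,0,0]},
    {"travel": [0,0,13],"dr": [0,0,0]},
    {"travel": [0,0,8.5],"dr": [0,0,0]},
    {"travel": [0,0,0],"dr": [0,0,0]},
    {"travel": [0,0,0],"dr": [0,0,0]}
  ],
  "fingers": 0.8
}}

```text
clock: 16.6
tool_pos: [0.427, -0.1344, 0.0186]
orientation: [180.0, -0.0, 50.4]
wrist_force: [0.8, -0.8, 0.4]
width: 0.0683
```

>>> {"api": "apply_moves", "payload": {
  "rows": [
    {"travel": [0,0,0],"dr": [0,0,0]},
    {"travel": [0,0,0],"dr": [0,0,0]},
    {"travel": [0,0,0],"dr": [0,0,0]},
    {"travel": [0,0,0],"dr": [0,0,0]},
    {"travel": [0,0,0],"dr": [0,0,0]},
    {"travel": [0,0,0],"dr": [0,0,0]}
  ],
  "fingers": 0
}}

```text
clock: 17.2
tool_pos: [0.4271, -0.1348, 0.0193]
orientation: [179.9, -0.0, 50.4]
wrist_force: [-1.6, 2.0, 16.9]
width: 0.0383
```

```bash
python3 -c "
from plan import *
s=manip.observe(); p=s['tool_pos']*1000; print(p)
plan(606.5,-6,112,95.2,9,cur=(p[0],p[1],112,s['orientation'][2]))"
```

```text
[ 427.07041884 -134.80268865   19.27206784]
n 9 travel [np.float64(20.7), np.float64(14.3), np.float64(-0.0)] dr z -4.98
```

>>> {"api": "apply_moves", "payload": {
  "rows": [
    {"travel": [0,0,-15],"dr": [0,0,0]},
    {"travel": [0,0,-25],"dr": [0,0,0]},
    {"travel": [0,0,-25],"dr": [0,0,0]},
    {"travel": [0,0,-25],"dr": [0,0,0]},
    {"travel": [0,0,0],"dr": [0,0,0]}
  ]
}}

```text
clock: 17.7
tool_pos: [0.428, -0.1352, 0.1111]
orientation: [179.7, -0.1, 50.4]
wrist_force: [0.6, 0.1, -1.1]
width: 0.0386
```

>>> {"api": "apply_moves", "payload": {
  "rows": [
    {"travel": [20.7,14.3,0],"dr": [0,0,-4.98]},
    {"travel": [20.7,14.3,0],"dr": [0,0,-4.98]},
    {"travel": [20.7,14.3,0],"dr": [0,0,-4.98]},
    {"travel": [20.7,14.3,0],"dr": [0,0,-4.98]},
    {"travel": [20.7,14.3,0],"dr": [0,0,-4.98]},
    {"travel": [20.7,14.3,0],"dr": [0,0,-4.98]},
    {"travel": [20.7,14.3,0],"dr": [0,0,-4.98]},
    {"travel": [20.7,14.3,0],"dr": [0,0,-4.98]},
    {"travel": [20.7,14.3,0],"dr": [0,0,-4.98]},
    {"travel": [0,0,0],"dr": [0,0,0]},
    {"travel": [0,0,0],"dr": [0,0,0]},
    {"travel": [0,0,0],"dr": [0,0,0]}
  ]
}}

```text
clock: 18.9
tool_pos: [0.6054, -0.0064, 0.108]
orientation: [-179.9, -0.0, 95.1]
wrist_force: [0.2, 0.4, -0.9]
width: 0.0379
```

```bash
python3 wr.py w10; python3 plan.py 606.5 -6 32 95.2
```

```text
18.9 [605.41633161  -6.44690455 107.99761094] [-1.79945466e+02 -1.52682789e-03  9.51243624e+01] 0.03788880518692728 [ 0.2  0.4 -0.9]
t 18.95 pos [605.5  -6.6 108.1] ori [-179.96   -0.     95.12] w 38.2 j [  -6.   36.   88.   -0.   56. -101.]
n 2 travel [np.float64(0.2), np.float64(0.5), np.float64(38.1)] dr z -0.04
```

View pics/w10g.png

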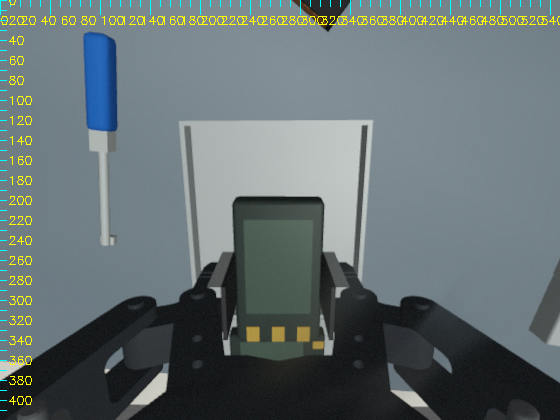

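>>> {"api": "apply_moves", "payload": {
  "rows": [
    {"travel": [0,1,20],"dr": [0,0,0]},
    {"travel": [0,0,20],"dr": [0,0,0]},
    {"travel": [0,0,20],"dr": [0,0,0]},
    {"travel": [0,0,13],"dr": [0,0,0]},
    {"travel": [0,0,6],"dr": [0,0,0]},
    {"travel": [0,0,2],"dr": [0,0,0]},
    {"travel": [0,0,1],"dr": [0,0,0]},
    {"travel": [0,0,0],"dr": [0,0,0]},
    {"travel": [0,0,0],"dr": [0,0,0]}
  ]
}}

```text
clock: 19.85
tool_pos: [0.6075, -0.0059, 0.027]
orientation: [179.9, 0.0, 95.2]
wrist_force: [0.6, 0.5, -0.7]
width: 0.0377
```

>>> {"api": "apply_moves", "payload": {
  "rows": [
    {"travel": [0,0,1],"dr": [0,0,0]},
    {"travel": [0,0,1],"dr": [0,0,0]},
    {"travel": [0,0,0],"dr": [0,0,0]},
    {"travel": [0,0,0],"dr": [0,0,0]}
  ]
}}

```text
clock: 20.25
tool_pos: [0.6071, -0.0058, 0.0244]
orientation: [-180.0, 0.0, 95.2]
wrist_force: [-0.5, -0.2, -1.1]
width: 0.0382
```

>>> {"api": "apply_moves", "payload": {
  "rows": [
    {"travel": [0,0,0.5],"dr": [0,0,0]},
    {"travel": [0,0,0.5],"dr": [0,0,0]},
    {"travel": [0,0,0],"dr": [0,0,0]},
    {"travel": [0,0,0],"dr": [0,0,0]}
  ]
}}

```text
clock: 20.65
tool_pos: [0.6071, -0.0059, 0.0234]
orientation: [180.0, 0.0, 95.2]
wrist_force: [-0.5, -0.7, 0.8]
width: 0.0382
```

>>> {"api": "apply_moves", "payload": {
  "rows": [
    {"travel": [0,0,0.5],"dr": [0,0,0]},
    {"travel": [0,0,0],"dr": [0,0,0]},
    {"travel": [0,0,0],"dr": [0,0,0]}
  ]
}}

```text
clock: 20.95
tool_pos: [0.6072, -0.0059, 0.0234]
orientation: [180.0, 0.0, 95.2]
wrist_force: [-2.8, 0.4, 9.3]
width: 0.0381
```

Contact. Release, rise.

>>> {"api": "apply_moves", "payload": {
  "rows": [
    {"travel": [0,0,0],"dr": [0,0,0]},
    {"travel": [0,0,0],"dr": [0,0,0]},
    {"travel": [0,0,0],"dr": [0,0,0]}
  ],
  "fingers": 0.68
}}

```text
clock: 21.25
tool_pos: [0.6071, -0.0059, 0.0228]
orientation: [-180.0, 0.0, 95.2]
wrist_force: [-0.5, -0.2, -0.5]
width: 0.0581
```

>>> {"api": "apply_moves", "payload": {
  "rows": [
    {"travel": [0,0,-5],"dr": [0,0,0]},
    {"travel": [0,0,-15],"dr": [0,0,0]},
    {"travel": [0,0,-25],"dr": [0,0,0]},
    {"travel": [0,0,-25],"dr": [0,0,0]},
    {"travel": [0,0,-25],"dr": [0,0,0]},
    {"travel": [0,0,0],"dr": [0,0,0]}
  ]
}}

```text
clock: 21.85
tool_pos: [0.609, -0.006, 0.1223]
orientation: [179.7, 0.1, 95.2]
wrist_force: [-0.7, 0.3, 0.1]
width: 0.0575
```

```bash
python3 wr.py w11; python3 plan.py 443.5 9.5 120 57.4 8
```

```text
21.85 [609.02520141  -6.0042989  122.312343  ] [1.79656355e+02 6.93263865e-02 9.52081113e+01] 0.057542207575407206 [-0.7  0.3  0.1]
t 21.90 pos [608.2  -5.9 120.5] ori [1.7978e+02 4.0000e-02 9.5210e+01] w 58.0 j [  -6.   35.   87.   -0.   57. -101.]
n 8 travel [np.float64(-2.2), np.float64(-20.9), np.float64(0.1)] dr z 4.73
```

View pics/w11g.png

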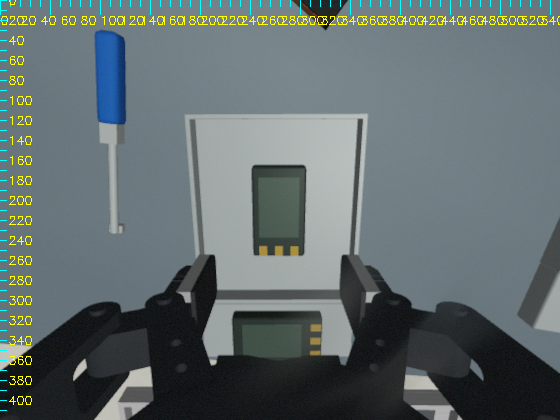

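The cell is centred in its tray. Now the left fan.

>>> {"api": "apply_moves", "payload": {
  "rows": [
    {"travel": [-2.2,-20.9,0],"dr": [0,0,4.7]},
    {"travel": [-2.2,-20.9,0],"dr": [0,0,4.7]},
    {"travel": [-2.2,-20.9,0],"dr": [0,0,4.7]},
    {"travel": [-2.2,-20.9,0],"dr": [0,0,4.7]},
    {"travel": [-2.2,-20.9,0],"dr": [0,0,4.7]},
    {"travel": [-2.2,-20.9,0],"dr": [0,0,4.7]},
    {"travel": [-2.2,-20.9,0],"dr": [0,0,4.7]},
    {"travel": [-2.2,-20.9,0],"dr": [0,0,4.7]},
    {"travel": [0,0,0],"dr": [0,0,0]},
    {"travel": [0,0,0],"dr": [0,0,0]},
    {"travel": [0,0,0],"dr": [0,0,0]}
  ],
  "fingers": 0.9
}}

```text
clock: 23.0
tool_pos: [0.4435, 0.009, 0.1179]
orientation: [180.0, -0.0, 57.7]
wrist_force: [-0.1, 0.2, -0.2]
width: 0.0766
```

```bash
python3 wr.py w12
```

```text
23.0 [443.50481621   9.01075876 117.9316813 ] [ 1.79957645e+02 -1.73903833e-02  5.76687325e+01] 0.07655360242363668 [-0.1  0.2 -0.2]
```

View pics/w12g.png

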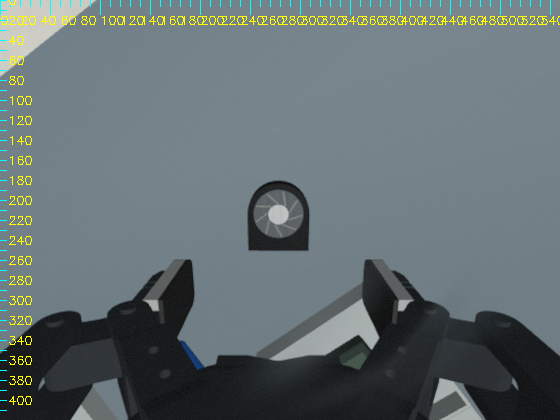

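Run:
```python
from meas import *
from plan import plan
a=np.load("pics/w12.npy").reshape(2,3);r=fit([(26,23),(26,-23),(-26,0)],[(308.5,249.5),(248.5,250),(278.5,181)],.014,"wrist",a);print(r)
t=np.radians(r[1]);g=r[0]+10*np.array([np.cos(t),np.sin(t)])
plan(*g,120,r[1]+90,1)
```

```text
(array([443.4,   9.5]), np.float64(-32.1), np.float64(0.6))
t 23.05 pos [443.5   9.  117.9] ori [ 1.7997e+02 -1.0000e-02  5.7650e+01] w 76.8 j [ -7.  26. 111.  -0.  44. -64.]
n 1 travel [np.float64(0.4), np.float64(9.7), np.float64(-2.1)] dr z -0.25
```

>>> {"api": "apply_moves", "payload": {
  "rows": [
    {"travel": [0.4,9.7,20],"dr": [0,0,-0.25]},
    {"travel": [0,0,20],"dr": [0,0,0]},
    {"travel": [0,0,20],"dr": [0,0,0]},
    {"travel": [0,0,20],"dr": [0,0,0]},
    {"travel": [0,0,12],"dr": [0,0,0]},
    {"travel": [0,0,7],"dr": [0,0,0]},
    {"travel": [0,0,0],"dr": [0,0,0]},
    {"travel": [0,0,0],"dr": [0,0,0]}
  ]
}}

```text
clock: 23.85
tool_pos: [0.4514, 0.0043, 0.0191]
orientation: [180.0, -0.0, 57.9]
wrist_force: [0.2, 0.1, -0.2]
width: 0.077
```

>>> {"api": "apply_moves", "payload": {
  "rows": [
    {"travel": [0,0,0],"dr": [0,0,0]},
    {"travel": [0,0,0],"dr": [0,0,0]},
    {"travel": [0,0,0],"dr": [0,0,0]},
    {"travel": [0,0,0],"dr": [0,0,0]},
    {"travel": [0,0,0],"dr": [0,0,0]},
    {"travel": [0,0,0],"dr": [0,0,0]}
  ],
  "fingers": 0
}}

```text
clock: 24.45
tool_pos: [0.4514, 0.0043, 0.0197]
orientation: [179.9, -0.0, 57.9]
wrist_force: [-1.8, -0.9, 16.6]
width: 0.0445
```

```bash
python3 wr.py w13; python3 -c "
from plan import *
s=manip.observe(); p=s['tool_pos']*1000; print(p)
# fan tray ~ (552,-291,-6.8); fan at local x=+32 -> grip at +42
t=np.radians(-6.8); g=np.array([552,-291])+42*np.array([np.cos(t),np.sin(t)]); print(g)
plan(*g,112,83.2,11,cur=(p[0],p[1],112,s['orientation'][2]))"
```

```text
24.45 [451.38342696   4.32444418  19.71522429] [ 1.79929041e+02 -3.28247816e-02  5.78523126e+01] 0.04449059262057422 [-1.8 -0.9 16.6]
[451.40460882   4.31879813  19.70692848]
[ 593.70455134 -295.97296667]
n 11 travel [np.float64(-21.2), np.float64(21.9), np.float64(-0.0)] dr z -2.3
```

View pics/w13g.png

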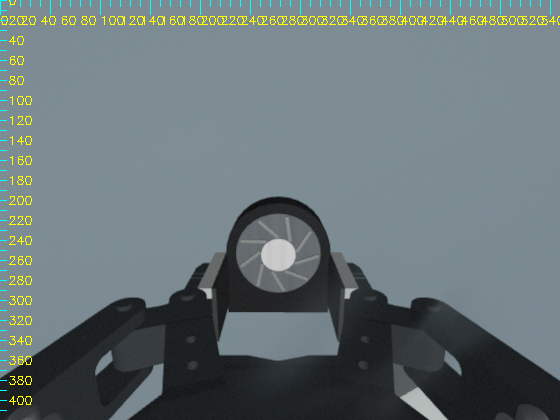

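>>> {"api": "apply_moves", "payload": {
  "rows": [
    {"travel": [0,0,-15],"dr": [0,0,0]},
    {"travel": [0,0,-25],"dr": [0,0,0]},
    {"travel": [0,0,-25],"dr": [0,0,0]},
    {"travel": [0,0,-25],"dr": [0,0,0]},
    {"travel": [0,0,0],"dr": [0,0,0]}
  ]
}}

```text
clock: 25.0
tool_pos: [0.4524, 0.0042, 0.1116]
orientation: [179.8, -0.1, 57.9]
wrist_force: [0.1, -0.2, -1.1]
width: 0.0444
```

>>> {"api": "apply_moves", "payload": {
  "rows": [
    {"travel": [-21.2,21.9,0],"dr": [0,0,-2.3]},
    {"travel": [-21.2,21.9,0],"dr": [0,0,-2.3]},
    {"travel": [-21.2,21.9,0],"dr": [0,0,-2.3]},
    {"travel": [-21.2,21.9,0],"dr": [0,0,-2.3]},
    {"travel": [-21.2,21.9,0],"dr": [0,0,-2.3]},
    {"travel": [-21.2,21.9,0],"dr": [0,0,-2.3]},
    {"travel": [-21.2,21.9,0],"dr": [0,0,-2.3]},
    {"travel": [-21.2,21.9,0],"dr": [0,0,-2.3]},
    {"travel": [-21.2,21.9,0],"dr": [0,0,-2.3]},
    {"travel": [-21.2,21.9,0],"dr": [0,0,-2.3]},
    {"travel": [-21.2,21.9,0],"dr": [0,0,-2.3]},
    {"travel": [0,0,0],"dr": [0,0,0]}
  ]
}}

```text
clock: 26.2
tool_pos: [0.5948, -0.2994, 0.1081]
orientation: [179.9, 0.1, 83.2]
wrist_force: [0.2, 0.9, -0.2]
width: 0.044
```

>>> {"api": "apply_moves", "payload": {
  "rows": [
    {"travel": [0,0,0],"dr": [0,0,0]},
    {"travel": [0,0,0],"dr": [0,0,0]}
  ]
}}

```text
clock: 26.4
tool_pos: [0.5924, -0.2955, 0.1083]
orientation: [-179.9, -0.0, 83.1]
wrist_force: [0.4, -0.0, -0.2]
width: 0.0441
```

```bash
python3 wr.py w14
```

```text
26.4 [ 592.37286688 -295.51974185  108.30004512] [-1.79926623e+02 -3.99009487e-02  8.31475355e+01] 0.04414222377922982 [ 0.4 -0.  -0.2]
```

View pics/w14g.png

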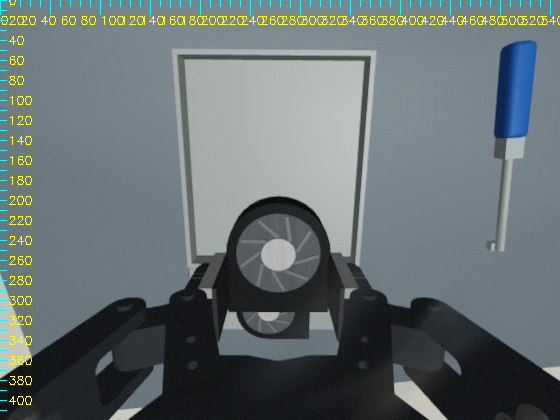

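Run:
```python
from meas import *
from plan import plan
a=np.load("pics/w14.npy").reshape(2,3)
P=pix2w("wrist",[(173,49.5),(376,51)],.02,a)[:,:2]*1000;print(P)
d=P[1]-P[0];print(np.hypot(*d)); th=np.arctan2(*d[::-1]); yaw=np.degrees(th)-90;print(yaw)
x=np.array([np.sin(th),-np.cos(th)]); c=P.mean(0)+72*x; print("centre",c)
print((a[0,:2]*1000-c)@np.c_[x,d/np.hypot(*d)])
plan(*(c+42*x),108.3,yaw+90,1)
```

```text
[[ 474.97092901 -345.74386697]
 [ 490.50968722 -223.62013554]]
123.10832135413091
-7.251226838996345
centre [ 554.16446991 -293.7698564 ]
[38.12368657  3.0867816 ]
t 26.45 pos [ 592.5 -295.5  108.5] ori [-1.7994e+02 -3.0000e-02  8.3160e+01] w 44.0 j [ -32.   40.   79.    0.   61. -115.]
n 1 travel [np.float64(-3.2), np.float64(3.8), np.float64(0.2)] dr z 0.41
```

>>> {"api": "apply_moves", "payload": {
  "rows": [
    {"travel": [-3.2,3.8,20],"dr": [0,0,0.4]},
    {"travel": [0,0,20],"dr": [0,0,0]},
    {"travel": [0,0,20],"dr": [0,0,0]},
    {"travel": [0,0,13],"dr": [0,0,0]},
    {"travel": [0,0,6],"dr": [0,0,0]},
    {"travel": [0,0,2],"dr": [0,0,0]},
    {"travel": [0,0,1],"dr": [0,0,0]},
    {"travel": [0,0,0],"dr": [0,0,0]},
    {"travel": [0,0,0],"dr": [0,0,0]}
  ]
}}

```text
clock: 27.35
tool_pos: [0.5968, -0.3002, 0.0276]
orientation: [179.9, 0.0, 82.8]
wrist_force: [0.6, -0.0, -0.3]
width: 0.044
```

>>> {"api": "apply_moves", "payload": {
  "rows": [
    {"travel": [0,0,1],"dr": [0,0,0]},
    {"travel": [0,0,1],"dr": [0,0,0]},
    {"travel": [0,0,0],"dr": [0,0,0]},
    {"travel": [0,0,0],"dr": [0,0,0]}
  ]
}}

```text
clock: 27.75
tool_pos: [0.5965, -0.3, 0.0249]
orientation: [-180.0, -0.0, 82.8]
wrist_force: [-0.3, -0.0, 0.4]
width: 0.0443
```

>>> {"api": "apply_moves", "payload": {
  "rows": [
    {"travel": [0,0,0.5],"dr": [0,0,0]},
    {"travel": [0,0,0.3],"dr": [0,0,0]},
    {"travel": [0,0,0],"dr": [0,0,0]},
    {"travel": [0,0,0],"dr": [0,0,0]}
  ]
}}

```text
clock: 28.15
tool_pos: [0.5965, -0.3, 0.0241]
orientation: [-180.0, -0.0, 82.8]
wrist_force: [0.2, -0.1, -0.7]
width: 0.0442
```

>>> {"api": "apply_moves", "payload": {
  "rows": [
    {"travel": [0,0,0.4],"dr": [0,0,0]},
    {"travel": [0,0,0],"dr": [0,0,0]},
    {"travel": [0,0,0],"dr": [0,0,0]}
  ]
}}

```text
clock: 28.45
tool_pos: [0.5965, -0.3, 0.0238]
orientation: [180.0, 0.0, 82.8]
wrist_force: [-1.0, 0.5, 4.5]
width: 0.044
```

>>> {"api": "apply_moves", "payload": {
  "rows": [
    {"travel": [0,0,0],"dr": [0,0,0]},
    {"travel": [0,0,0],"dr": [0,0,0]},
    {"travel": [0,0,0],"dr": [0,0,0]}
  ],
  "fingers": 0.7
}}

```text
clock: 28.75
tool_pos: [0.5965, -0.3, 0.0236]
orientation: [-180.0, 0.0, 82.8]
wrist_force: [0.4, 0.5, 0.9]
width: 0.0599
```

>>> {"api": "apply_moves", "payload": {
  "rows": [
    {"travel": [0,0,-5],"dr": [0,0,0]},
    {"travel": [0,0,-15],"dr": [0,0,0]},
    {"travel": [0,0,-25],"dr": [0,0,0]},
    {"travel": [0,0,-25],"dr": [0,0,0]},
    {"travel": [0,0,-25],"dr": [0,0,0]},
    {"travel": [0,0,0],"dr": [0,0,0]}
  ]
}}

```text
clock: 29.35
tool_pos: [0.5983, -0.3011, 0.1235]
orientation: [179.7, 0.2, 82.8]
wrist_force: [0.7, -1.1, 0.6]
width: 0.0597
```

```bash
python3 wr.py w15; python3 plan.py 372 -291 120 123 10
```

```text
29.35 [ 598.25367741 -301.05599016  123.53790434] [1.79660507e+02 1.54058598e-01 8.27532355e+01] 0.05973279668902023 [ 0.7 -1.1  0.6]
t 29.40 pos [ 597.5 -300.6  121.6] ori [1.7978e+02 1.0000e-01 8.2760e+01] w 60.1 j [ -32.   39.   78.   -0.   63. -115.]
n 10 travel [np.float64(5.3), np.float64(-22.4), np.float64(0.2)] dr z -4.02
```

View pics/w15g.png

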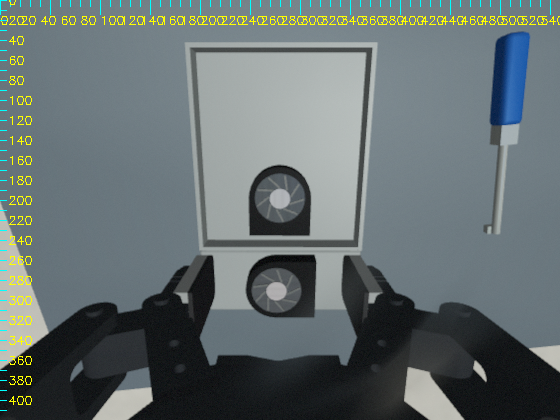

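Fan placed near the ledge-side end, clear of walls. Now the last fan.

>>> {"api": "apply_moves", "payload": {
  "rows": [
    {"travel": [5.3,-22.4,0],"dr": [0,0,-4]},
    {"travel": [5.3,-22.4,0],"dr": [0,0,-4]},
    {"travel": [5.3,-22.4,0],"dr": [0,0,-4]},
    {"travel": [5.3,-22.4,0],"dr": [0,0,-4]},
    {"travel": [5.3,-22.4,0],"dr": [0,0,-4]},
    {"travel": [5.3,-22.4,0],"dr": [0,0,-4]},
    {"travel": [5.3,-22.4,0],"dr": [0,0,-4]},
    {"travel": [5.3,-22.4,0],"dr": [0,0,-4]},
    {"travel": [5.3,-22.4,0],"dr": [0,0,-4]},
    {"travel": [5.3,-22.4,0],"dr": [0,0,-4]},
    {"travel": [0,0,0],"dr": [0,0,0]},
    {"travel": [0,0,0],"dr": [0,0,0]}
  ],
  "fingers": 0.9
}}

```text
clock: 30.6
tool_pos: [0.3709, -0.29, 0.1187]
orientation: [180.0, -0.0, 122.6]
wrist_force: [-0.0, 0.4, -0.2]
width: 0.0771
```

```bash
python3 wr.py w16
```

```text
30.6 [ 370.9412207  -290.03137094  118.70950283] [ 1.79998486e+02 -8.10232905e-03  1.22643890e+02] 0.07708816347249502 [-0.   0.4 -0.2]
```

View pics/w16g.png

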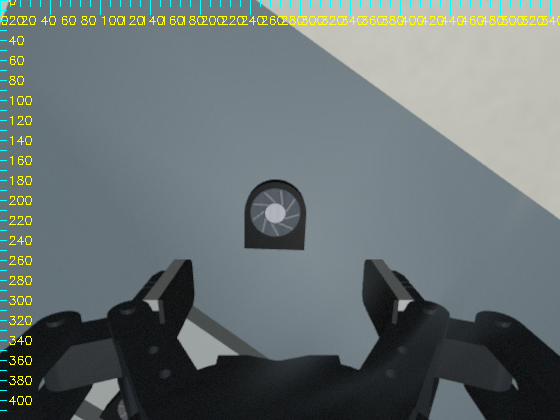

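Run:
```python
from meas import *
from plan import plan
a=np.load("pics/w16.npy").reshape(2,3);r=fit([(26,23),(26,-23),(-26,0)],[(305,249.5),(245,248),(276,180)],.014,"wrist",a);print(r)
t=np.radians(r[1]);g=r[0]+10*np.array([np.cos(t),np.sin(t)])
plan(*g,120,r[1]+90,1)
```

```text
(array([ 370.9, -292.8]), np.float64(31.5), np.float64(0.6))
t 30.65 pos [ 371.4 -290.   118.7] ori [1.7999e+02 1.0000e-02 1.2267e+02] w 76.7 j [ -45.   27.  107.    0.   46. -168.]
n 1 travel [np.float64(-2.3), np.float64(8.0), np.float64(-1.3)] dr z 1.17
```

>>> {"api": "apply_moves", "payload": {
  "rows": [
    {"travel": [-2.3,8,20],"dr": [0,0,1.1]},
    {"travel": [0,0,20],"dr": [0,0,0]},
    {"travel": [0,0,20],"dr": [0,0,0]},
    {"travel": [0,0,20],"dr": [0,0,0]},
    {"travel": [0,0,12],"dr": [0,0,0]},
    {"travel": [0,0,7],"dr": [0,0,0]},
    {"travel": [0,0,0],"dr": [0,0,0]},
    {"travel": [0,0,0],"dr": [0,0,0]}
  ]
}}

```text
clock: 31.45
tool_pos: [0.3794, -0.2877, 0.0201]
orientation: [180.0, 0.0, 121.7]
wrist_force: [-0.5, -0.1, -0.4]
width: 0.0767
```

>>> {"api": "apply_moves", "payload": {
  "rows": [
    {"travel": [0,0,0],"dr": [0,0,0]},
    {"travel": [0,0,0],"dr": [0,0,0]},
    {"travel": [0,0,0],"dr": [0,0,0]},
    {"travel": [0,0,0],"dr": [0,0,0]},
    {"travel": [0,0,0],"dr": [0,0,0]},
    {"travel": [0,0,0],"dr": [0,0,0]}
  ],
  "fingers": 0
}}

```text
clock: 32.05
tool_pos: [0.3793, -0.2877, 0.0204]
orientation: [180.0, 0.1, 121.6]
wrist_force: [-0.3, -0.0, 12.1]
width: 0.0444
```

```bash
python3 -c "
from plan import *
s=manip.observe(); p=s['tool_pos']*1000; print(p,s['width'],s['wrist_force'])
t=np.radians(-7.2); g=np.array([554.2,-293.8])-22*np.array([np.cos(t),np.sin(t)]); print(g)
plan(*g,112,82.8,9,cur=(p[0],p[1],112,s['orientation'][2]))"
```

```text
[ 379.2785691  -287.68910329   20.42624707] 0.044441143475077036 [-2.80314756e-01 -9.99775590e-03  1.20822456e+01]
[ 532.37347657 -291.04266886]
n 9 travel [np.float64(-4.7), np.float64(16.7), np.float64(-0.0)] dr z 4.32
```

>>> {"api": "apply_moves", "payload": {
  "rows": [
    {"travel": [0,0,-15],"dr": [0,0,0]},
    {"travel": [0,0,-25],"dr": [0,0,0]},
    {"travel": [0,0,-25],"dr": [0,0,0]},
    {"travel": [0,0,-25],"dr": [0,0,0]},
    {"travel": [0,0,0],"dr": [0,0,0]}
  ]
}}

```text
clock: 32.55
tool_pos: [0.3801, -0.2885, 0.1125]
orientation: [179.9, 0.3, 121.7]
wrist_force: [-0.5, -0.2, -2.0]
width: 0.0443
```

>>> {"api": "apply_moves", "payload": {
  "rows": [
    {"travel": [-4.7,16.7,0],"dr": [0,0,4.32]},
    {"travel": [-4.7,16.7,0],"dr": [0,0,4.32]},
    {"travel": [-4.7,16.7,0],"dr": [0,0,4.32]},
    {"travel": [-4.7,16.7,0],"dr": [0,0,4.32]},
    {"travel": [-4.7,16.7,0],"dr": [0,0,4.32]},
    {"travel": [-4.7,16.7,0],"dr": [0,0,4.32]},
    {"travel": [-4.7,16.7,0],"dr": [0,0,4.32]},
    {"travel": [-4.7,16.7,0],"dr": [0,0,4.32]},
    {"travel": [-4.7,16.7,0],"dr": [0,0,4.32]},
    {"travel": [0,0,0],"dr": [0,0,0]},
    {"travel": [0,0,0],"dr": [0,0,0]},
    {"travel": [0,0,0],"dr": [0,0,0]}
  ]
}}

```text
clock: 33.75
tool_pos: [0.5313, -0.2907, 0.1093]
orientation: [-179.9, -0.0, 82.8]
wrist_force: [-0.4, 0.3, -0.2]
width: 0.044
```

```bash
python3 wr.py w17; python3 plan.py 532.4 -291 27 82.8 1
```

```text
33.75 [ 531.30855718 -290.70119886  109.27789428] [-1.79936772e+02 -3.09502073e-02  8.28431386e+01] 0.044041969129153154 [-0.4  0.3 -0.2]
t 33.80 pos [ 531.4 -290.8  109.4] ori [-1.7995e+02 -2.0000e-02  8.2820e+01] w 43.9 j [ -34.   36.   88.   -0.   56. -117.]
n 1 travel [np.float64(-0.1), np.float64(1.0), np.float64(82.4)] dr z 0.02
```

View pics/w17g.png

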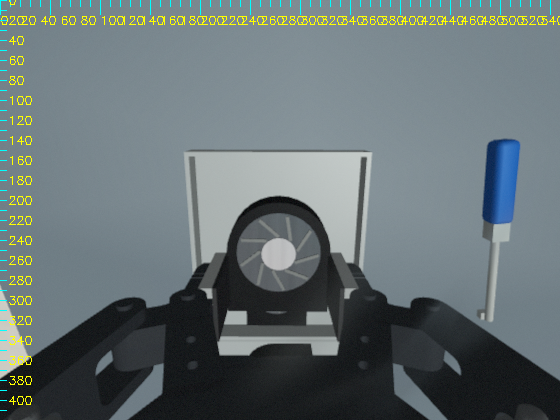

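>>> {"api": "apply_moves", "payload": {
  "rows": [
    {"travel": [0,0,20],"dr": [0,0,0]},
    {"travel": [0,0,20],"dr": [0,0,0]},
    {"travel": [0,0,20],"dr": [0,0,0]},
    {"travel": [0,0,13],"dr": [0,0,0]},
    {"travel": [0,0,6],"dr": [0,0,0]},
    {"travel": [0,0,2],"dr": [0,0,0]},
    {"travel": [0,0,1],"dr": [0,0,0]},
    {"travel": [0,0,0],"dr": [0,0,0]},
    {"travel": [0,0,0],"dr": [0,0,0]}
  ]
}}

```text
clock: 34.7
tool_pos: [0.5326, -0.2913, 0.0283]
orientation: [179.9, 0.0, 82.8]
wrist_force: [-0.4, 0.2, -1.1]
width: 0.0442
```

>>> {"api": "apply_moves", "payload": {
  "rows": [
    {"travel": [0,0,1],"dr": [0,0,0]},
    {"travel": [0,0,1],"dr": [0,0,0]},
    {"travel": [0,0,0.5],"dr": [0,0,0]},
    {"travel": [0,0,0],"dr": [0,0,0]},
    {"travel": [0,0,0],"dr": [0,0,0]}
  ]
}}

```text
clock: 35.2
tool_pos: [0.5322, -0.2911, 0.0252]
orientation: [-180.0, -0.0, 82.8]
wrist_force: [0.1, 0.2, -1.3]
width: 0.0441
```

>>> {"api": "apply_moves", "payload": {
  "rows": [
    {"travel": [0,0,0.5],"dr": [0,0,0]},
    {"travel": [0,0,0],"dr": [0,0,0]},
    {"travel": [0,0,0],"dr": [0,0,0]}
  ]
}}

```text
clock: 35.5
tool_pos: [0.5322, -0.2911, 0.0247]
orientation: [-180.0, -0.0, 82.8]
wrist_force: [-0.5, 0.8, -1.1]
width: 0.0439
```

>>> {"api": "apply_moves", "payload": {
  "rows": [
    {"travel": [0,0,0.3],"dr": [0,0,0]},
    {"travel": [0,0,0],"dr": [0,0,0]},
    {"travel": [0,0,0],"dr": [0,0,0]}
  ]
}}

```text
clock: 35.8
tool_pos: [0.5323, -0.2911, 0.0245]
orientation: [180.0, 0.0, 82.8]
wrist_force: [-0.7, 1.2, 3.2]
width: 0.0446
```

Contact. Release, rise well clear.

>>> {"api": "apply_moves", "payload": {
  "rows": [
    {"travel": [0,0,0],"dr": [0,0,0]},
    {"travel": [0,0,0],"dr": [0,0,0]},
    {"travel": [0,0,0],"dr": [0,0,0]}
  ],
  "fingers": 0.7
}}

```text
clock: 36.1
tool_pos: [0.5323, -0.2911, 0.0243]
orientation: [-180.0, -0.0, 82.8]
wrist_force: [1.6, 0.1, 0.4]
width: 0.0596
```

>>> {"api": "apply_moves", "payload": {
  "rows": [
    {"travel": [0,0,-5],"dr": [0,0,0]},
    {"travel": [0,0,-15],"dr": [0,0,0]},
    {"travel": [0,0,-25],"dr": [0,0,0]},
    {"travel": [0,0,-25],"dr": [0,0,0]},
    {"travel": [0,0,-25],"dr": [0,0,0]},
    {"travel": [0,0,-25],"dr": [0,0,0]},
    {"travel": [0,0,-25],"dr": [0,0,0]},
    {"travel": [0,0,0],"dr": [0,0,0]},
    {"travel": [0,0,0],"dr": [0,0,0]}
  ]
}}

```text
clock: 37.0
tool_pos: [0.5324, -0.2912, 0.1707]
orientation: [179.9, 0.0, 82.8]
wrist_force: [-0.3, -0.3, 0.0]
width: 0.0598
```

```bash
python3 wr.py w18
python3 - <<'E'
from h import *
i=optics.read_camera("top")[:,:,::-1].copy(); cv2.imwrite("pics/top1.png",i)
crop(i,80,80,400,230,2,"pics/top1c.png")
E
```

```text
37.0 [ 532.44273107 -291.21259282  170.67517416] [1.79905940e+02 4.82776057e-02 8.27767915e+01] 0.059759283874108296 [-0.3 -0.3  0. ]
```

View pics/w18g.png

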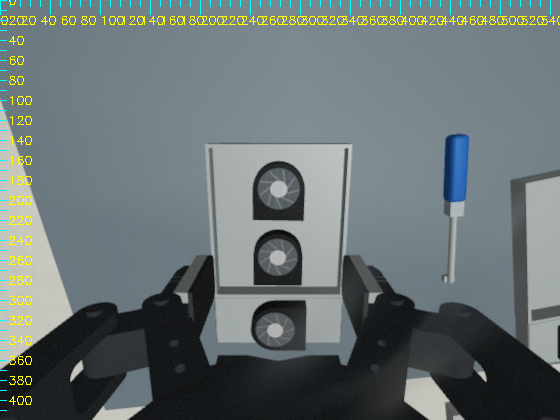

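View pics/top1c.png

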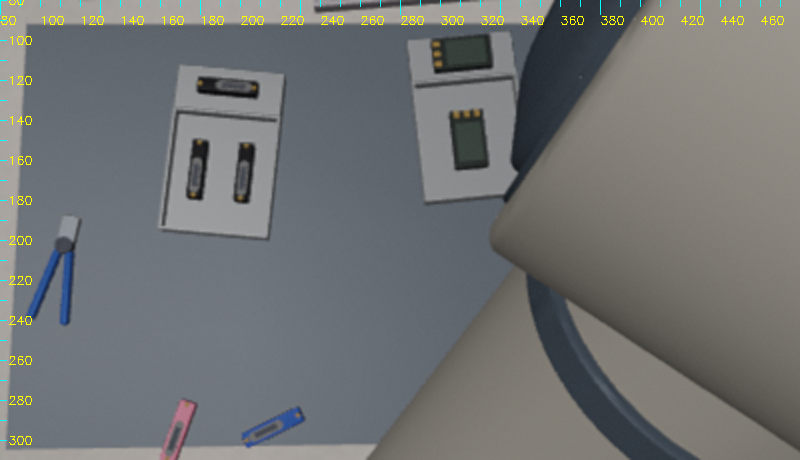

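```bash
python3 -c "
from cell import order; print(order.close_job())"
```

```text
the job is handed in; nothing more can be done
None
```

All five parts are in their matching trays, and the job was handed in at about 37 s of the 112 s allowed. No verdict was reported.

- **Placing:** I lowered each part until it touched the tray floor (3–9 N), then opened the fingers partway and lifted clear.
- **Last pictures:** The final wrist and top views show two speakers, the cell and two fans, each in its own tray. All lie flat with the top side up, apart from each other and clear of the rims.
- **Left alone:** The cutters and the blue and pink look-alikes show no movement in the top view. The arm hid the screwdriver from the top camera at the end, but the wrist camera saw it lying there, and the gripper never came near it.
- **Disagreements:** The top camera's positions were off from the wrist camera's by up to 5 mm, so I used the wrist camera for every grasp and tray, except the cell tray, which I only checked by eye in the wrist picture. While gripping on the bench, the closing fingertips pressed on it with 12–17 N, well below the limits.

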